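# Swap the makeshift screwdriver in the tilter axle for its R-clip

### The job

A screwdriver has been stuck through the cross-hole at the free end of the bottle tilter's axle to stand in for the missing clip. Pull it out and stand it in the empty steel beaker, then take the R-clip from the wooden rack and push its straight leg through the cross-hole, with its bent leg riding over the axle, until the bent leg has snapped round the axle, and let go. Do not knock over or shift the glass rods, bottles, small jar and flask.

Things in the scene. Friction and masses are not known exactly. Their poses are not given: they have to be found in the camera images.
- tilter: bottle tilter: fixed grey A-frame stand 270 x 232 mm with a white bottle (142 x 146 mm, top 316 mm up). Origin on the table under its middle, z up. Its axle runs along y, 190 mm up, the job's free end at +y (the -y end has its clip: leave it). From the middle along +y: bottle side 73 mm, frame to 106, boss (48 mm dia.) to 128, washer (36 mm dia.) to 131, cross-hole axis 150, axle end 170.
- axle: free end of the tilter's steel axle, 25 mm dia., does not turn. Origin at the centre of the cross-hole on the axle's centre line; y along the axle, outwards; z along the cross-hole, out of its upper mouth, which leans 30 degrees from vertical to the tilter's -x (robot's) side. The hole is 9 mm across, goes right through (25 mm) and is countersunk to 13 mm at both mouths.
- screwdriver: screwdriver, 178 mm long, about 0.09 kg, stuck from above through the cross-hole with its collar resting on the axle (it leans in the hole by up to 5 degrees). Origin at the blade's tip, z along it towards the handle: round shank 7 mm diameter from 0 to 78 mm, collar 16 mm diameter to 88 mm, wooden handle 28 mm diameter to 178 mm.
- beaker: empty open steel beaker, 100 mm tall, 78 mm outer diameter at the rim, a little narrower at the foot, wall 3 mm, floor about 5 mm thick; fixed to the table. Origin at the centre of its underside, z up.
- rack: fixed wooden rack 62 x 210 mm, top 90 mm up. Origin under its middle, long side along y, front to -x. Three 8.5 mm holes, each with a blind hole below it 38 mm up, 8 mm behind its front edge (x = -20 mm), at y = -65, 0 and 65 mm: one holds the clip, each of the others a glass rod (tops 176 mm up). Test tubes, 16 mm dia., stand at x = 12, y = -32 and 32 mm, tops 148 mm up.
- clip: steel R-clip, 6 mm wire, 107 mm long, 0.1 kg, standing loosely in a rack hole (leaning up to 4 degrees), coil up, bent leg over the rack's front edge. Flat in its own x-z plane: z up the straight leg to the coil, x from the straight to the bent leg. Origin on the straight leg's centre line at mid-seat: there the axle's centre lies when the clip is home. Straight leg's round end at z = -43 mm.
- clip_coil (a point): centre of the clip's two-turn coil, at x = 11, z = 50 mm in the clip's frame; the coil is 28 mm across in the clip's plane and 12 mm thick along its y. Axes as the clip's.
- clip_leg (a joint): angle (rad) by which the clip's bent leg is sprung open about the coil (x = 21, z = 46 mm): 0 at rest, 0.08 over the axle's widest part, near 0 once snapped on; 3 N m/rad, about 10 N to push on. The leg bows round the axle at +x (wire centre 16 mm from the origin), pinches in to x = 11 at z = -11 and flares to x = 20 at its end, z = -27. It may be on either side of the axle.
- rod1: loose glass rod, 137 mm long, 7 mm diameter, black rubber tip up, standing in a rack hole; bystander. Origin at its lower end
- rod2: the same as rod1; bystander
- amber_bottle: loose brown bottle, 68 mm diameter, 150 mm tall; bystander. Origin at the centre of its underside
- weigh_jar: loose small glass jar with a white lid, 44 mm diameter, 61 mm tall; bystander. Origin at the centre of its underside
- white_bottle: loose white bottle, 72 mm diameter, 145 mm tall; bystander. Origin at the centre of its underside
- flask: loose conical glass flask, 84 mm diameter, 124 mm tall; bystander. Origin at the centre of its underside
There are look-alikes about, which are no part of the job. Of the things shaped like the clip, the steel one is meant.

How it is judged:
By the outcome, as a careful person would: the job done as asked, in the order asked, and still so for the second after the job is handed in, with the robot touching nothing.
It also fails if it takes over 72 s, if anything falls off the work surface, if the arm or the gripper's body presses on something with over 40 N, if the wrist force passes 120 N, or if a joint passes its speed limit or range.

### The arm

A 7-joint arm with a two-finger parallel gripper is mounted at the origin on the work surface. World frame = base frame: x ahead of the robot, y to its left, z up, the work surface at z = 0. Lengths are in m, angles in rad, forces in N, time in s.
With the tool pointing down it reaches from about 0.425 to 0.875 m from the base axis. Payload 4.7 kg.
Tool frame: the origin (TCP) lies midway between the tips of the shut fingers; the grasp point (between the pads) lies 19 mm behind it; z points along the fingers, y is the line along which they close (so a half turn about z gives the same grasp; the last joint's range is limited). The gripper opens to 87 mm and grips with 3 to 60 N. Pads are 19 mm wide; open, the fingers measure 117 mm over their backs; the gripper's body (75 mm by 190 mm) begins 51 mm behind the grasp point.
Start: joints at [-1.136, 0.321, -0.07, 1.45, 0.023, 1.371, -0.057], TCP at [0.266, 0.593, 0.223] pointing down, gripper open.
Joint ranges: [-2.86, 2.86], [-0.3, 2.09], [-1.38, 1.24], [0.06, 2.45], [-1.56, 4.7], [0.09, 2.05], [-2.69, 2.69]. Speed limits (rad/s): [2.57, 2.57, 3.14, 3.14, 3.14, 3.14, 3.14].

### API

Orientations are given as a unit quaternion [x, y, z, w].
In Python, from bench import ctrl, eyes, job gives the robot as it stands. The module is installed in compiled form; this text tells all that it offers.
- The arm moves only by the tool send_rows, never from a script. Its argument "targets" is a list of rows, each a list of 3 entries, a list of its own where there are three numbers: the shift along the tool's x, y, z in m, then the turn, a rotation vector about the tool's x, y, z in rad, then the closure, from -1 (fully open) to 1 (shut). A call has 1 to 10 rows; each row shifts and turns the commanded pose from where the row before left it, along the tool's axes as they then stand; what a row does not reach is not made up. A row lasts 1/8 s, in which the tool goes at most 62.5 mm and 10.7 degrees, less where a joint would pass 70% of its speed; a pose out of reach is approached as far as the arm can. A call is refused whole if a number of a shift passes 0.0625 or a number of a turn 0.188, either way. A call with a gripper value outside its range is refused whole. The fingers move at their own pace and stop on an object; "newtons" is the grip in N (left out, the last holds). Time passes only in rows, so rows that do not move let the fingers close. It gives the time, the measured TCP pose, the force, the opening and the grip force at its end, in the units of the state.
- ctrl.sense(): the state, without advancing time (a new reading comes with each control period).
- eyes.capture(name): name is "scene" or "side" or "wrist"; returns a dict with "frame" (400x640x3 uint8, blue, green, red), "fx", "fy", "cx", "cy" (pixels), "D" ([k1, k2, p1, p2, k3] as OpenCV has them; the pictures are not rectified), "world_from_camera" (4x4, takes a point from camera to world coordinates); the wrist camera has in their place "hand_eye" (4x4, takes a point from camera to tool coordinates, whose origin is the TCP and whose axes are the flange's). Camera axes: x right, y up, looking along -z (the intrinsics and any distortion apply to the point x, -y, -z); pixel columns grow to the right and rows downward; lengths in m; the calibration is good to about 2 mm. A picture is of the moment at which its call begins: read the wrist's pose just before it. There is no depth.
- job.sign_off(): hands the job in; it is judged then, once.
The state is a dict: "time": time; "joint_positions": joint angles; "joint_velocities": joint speeds; "joint_efforts": joint torques, N m; "eef_pos": TCP position; "orientation": TCP orientation; "force": force on the tool from outside, world axes, zero at the start; "moment": the same for the moment, N m; "gripper_width": opening from 0.0 (shut) to 1.0 (fully open); "gripper_force": force on a finger pad.
Only numpy, scipy, OpenCV 4.12 (cv2) and the standard library are available. Lean on these libraries where they do the work, as an engineer would, in place of code of your own. Each camera call takes 0.05 s, during which the arm holds its last target. There are 200 camera calls.

## Working session

There is one attempt and no reset: what is moved stays moved. The work goes in short steps, Python scripts to look and compute and a tool call to move; the robot and the scene stay as the last step left them, time stands still between calls to the robot, and variables do not carry over. Pictures are saved under pics/ and viewed, at most 10 in all, crops included, and the job is handed in when it is done.

Besides the shell and the picture viewer there is one more tool, called after "Emit:" in YAML: its name, and indented under it one key for each argument. send_rows: Moves the arm, as the interface text tells. Its arguments: {"type":"object","properties":{"targets":{"type":"array","items":{"type":"array"}},"newtons":{"type":"number"}},"required":["targets"]}

```bash
mkdir -p pics
python3 - <<'E'
from bench import ctrl, eyes, job
import cv2, numpy as np, json
s=ctrl.sense(); print({k:np.round(v,3).tolist() for k,v in s.items()})
for n in ("scene","side","wrist"):
    c=eyes.capture(n); cv2.imwrite(f"pics/{n}0.png",c["frame"])
    print(n,{k:np.round(v,4).tolist() for k,v in c.items() if k!="frame"})
E
```

```text
{'time': 0.0, 'joint_positions': [-1.136, 0.322, -0.07, 1.452, 0.023, 1.371, -0.057], 'joint_velocities': [-0.0, -0.001, 0.003, 0.002, 0.001, -0.001, 0.002], 'joint_efforts': [0.0, -49.128, -0.404, -31.254, -0.064, 0.044, 0.0], 'eef_pos': [0.265, 0.593, 0.221], 'orientation': [0.209, 0.978, -0.001, -0.0], 'force': [-0.389, 0.951, -0.704], 'moment': [0.036, -0.008, 0.047], 'gripper_force': 0.0, 'gripper_width': 1.002}
scene {'fx': 477.89, 'fy': 477.89, 'cx': 318.2436, 'cy': 201.5539, 'D': [-0.1006, 0.0, 0.0, 0.0, 0.0], 'world_from_camera': [[0.4932, -0.4604, 0.7381, 1.5657], [0.8699, 0.2586, -0.42, -0.4813], [0.0025, 0.8492, 0.528, 0.8858], [0.0, 0.0, 0.0, 1.0]]}
side {'fx': 438.2706, 'fy': 438.2706, 'cx': 312.9386, 'cy': 205.5304, 'D': [-0.0542, 0.0, 0.0, 0.0, 0.0], 'world_from_camera': [[-0.9857, 0.1273, -0.1105, 0.4129], [-0.1684, -0.7156, 0.678, 0.8339], [0.0072, 0.6869, 0.7268, 0.9198], [0.0, 0.0, 0.0, 1.0]]}
wrist {'fx': 345.7182, 'fy': 345.7182, 'cx': 319.4292, 'cy': 203.4667, 'D': [-0.0614, 0.0, 0.0, 0.0, 0.0], 'hand_eye': [[0.0007, 0.9694, 0.2456, 0.0672], [1.0, -0.0009, 0.0005, 0.0003], [0.0007, 0.2456, -0.9694, -0.1613], [0.0, 0.0, 0.0, 1.0]]}
```

View pics/scene0.png

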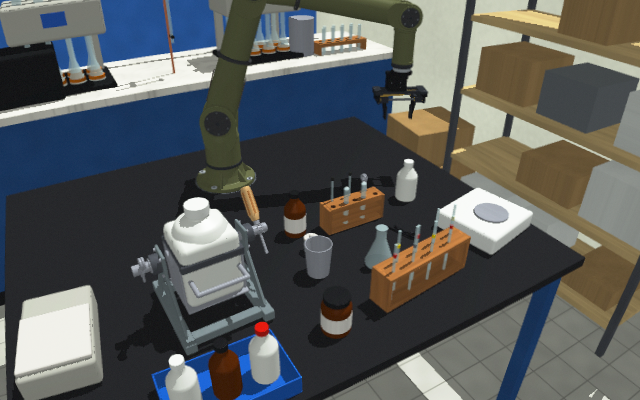

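View pics/side0.png

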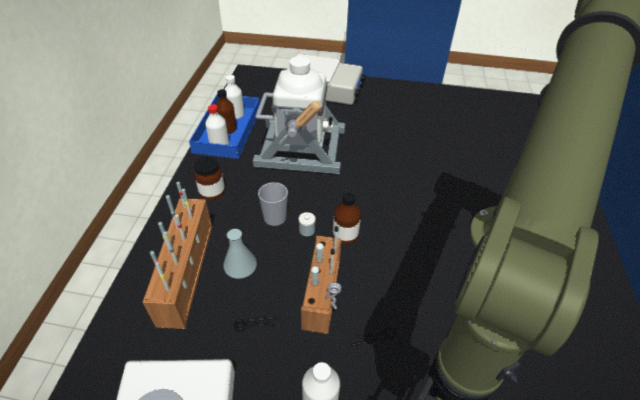

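The scene view shows the tilter (200,255) with the orange screwdriver handle at (250,203), the beaker (318,257) and the small rack (352,210). The side view shows the clip in the rack (335,292), the handle (309,115), the beaker (274,203) and the jar (307,223).

```bash
cat > h.py <<'E'
import cv2, numpy as np
from bench import ctrl, eyes
from scipy.spatial.transform import Rotation as R
F=np.diag([1.,-1,-1])
def K(c): return np.array([[c["fx"],0,c["cx"]],[0,c["fy"],c["cy"]],[0,0,1]])
def cap(n):
    s=ctrl.sense(); c=eyes.capture(n)
    if n=="wrist":
        T=np.eye(4);T[:3,:3]=R.from_quat(s["orientation"]).as_matrix();T[:3,3]=s["eef_pos"]
        c["world_from_camera"]=T@c["hand_eye"]
    return c
def ray(c,p):
    u=cv2.undistortPoints(np.array([[p]],float),K(c),np.array(c["D"]))[0,0]
    T=np.array(c["world_from_camera"]); d=T[:3,:3]@F@np.array([u[0],u[1],1]); return T[:3,3],d/np.linalg.norm(d)
def plane(c,p,z):
    o,d=ray(c,p); return o+d*(z-o[2])/d[2]
def tri(*cp):
    A=np.zeros((3,3));b=np.zeros(3);rs=[ray(c,p) for c,p in cp]
    for o,d in rs: P=np.eye(3)-np.outer(d,d);A+=P;b+=P@o
    x=np.linalg.solve(A,b); return x,[np.linalg.norm(np.cross(x-o,d))*1e3 for o,d in rs]
def proj(c,X):
    T=np.array(c["world_from_camera"]);W=F@T[:3,:3].T@(np.atleast_2d(X)-T[:3,3]).T
    return cv2.projectPoints(W.T.reshape(-1,1,3).copy(),np.zeros(3),np.zeros(3),K(c),np.array(c["D"]))[0].reshape(-1,2)
def crop(f,x,y,w,h,W,H):
    o=cv2.resize(f[y:y+h,x:x+w],(W,H),interpolation=cv2.INTER_CUBIC)
    cv2.putText(o,f"{x},{y} x{W/w:g}",(4,12),0,.4,(0,255,255));return o
E
python3 - <<'E'
from h import *
a=cv2.imread("pics/scene0.png");b=cv2.imread("pics/side0.png")
m=np.vstack([np.hstack([crop(a,215,175,100,75,400,300),crop(a,310,160,100,75,400,300)]),np.hstack([crop(b,260,85,100,75,400,300),crop(b,280,220,80,120,200,300),crop(b,240,170,80,120,200,300)])])
cv2.imwrite("pics/m1.png",m)
E
```

```text
(no output)
```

View pics/m1.png

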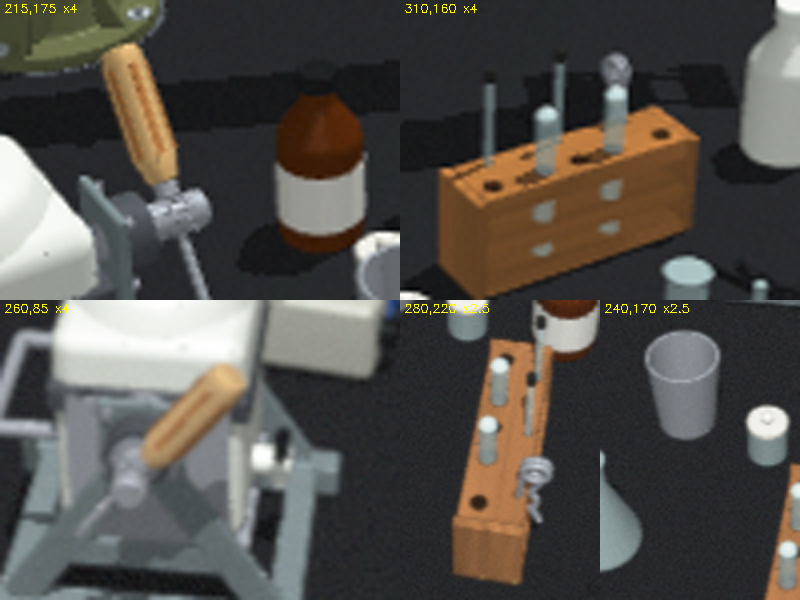

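The montage shows the handle top at scene (246,187)/side (317,104), the collar near scene (257,222)/side (297,126), the axle end near scene (266,226)/side (291,132), and the clip coil at side (334,288)/scene (364,178) in the hole nearest the side camera. The beaker rim is centred at side (273,193).

Run:
```python
from h import *
np.set_printoptions(precision=4,suppress=True)
a=cap("scene");b=cap("side")
for n,p,q in [("htop",(246,187.5),(317.3,104)),("hbot",(255,219.5),(298,125)),("axle end",(265.5,227),(291.5,132.5)),("coil",(364.2,177.5),(333.8,288)),("boss",(247,230),(293,123)),("washer",(254,229),(292,126))]:
    print(n,*tri((a,p),(b,q)))
def ell(c,f,cx,cy,w,lo,hi):pass
print("rack side", [plane(b,p,.09)[:2] for p in [(316,236.8),(340.4,239.2),(302.4,306.8),(328.8,310)]])
A=lambda x,y:(310+(x-400)/4,160+y/4)
print("rack scene", [plane(a,A(*p),.09)[:2] for p in [(441,172),(487,206),(697,138),(655,106)]])
print("holes scene",[plane(a,A(*p),.09)[:2] for p in [(493,186),(661,134)]])
print("rodholes",[plane(b,(280+(x-400)/2.5,220+(y-300)/2.5),.09)[:2] for x,y in [(479,502),(505,360),(528,432),(536,385)]])
# rod tips
for n,p,q in [("rodA",A(489,74),(280+142/2.5,220+18/2.5)),("rodB",A(560,54),(280+131/2.5,220+75/2.5)),]:
    print(n,*tri((a,p),(b,q)))
print("beaker rim side",[plane(b,(240+(x-600)/2.5,170+(y-300)/2.5),.1)[:2] for x,y in [(646,357),(719,357),(683,331),(683,382)]])
print("jar lid top",plane(b,(240+168/2.5,170+121/2.5),.061))
print("amber top side",plane(b,(348,198),.15), "scene",plane(a,A(630-310,78),.15), plane(a,(295,195),.15))
print("white bottle",plane(b,(321,369),.145),plane(a,(408,162),.145),"flask",plane(b,(235,232),.124),plane(a,(382,227),.124))
```

```text
htop [ 0.5615 -0.1233  0.2761] [np.float64(1.9613902769213956), np.float64(1.9613902769214548)]
hbot [ 0.6119 -0.1231  0.2055] [np.float64(0.5937048380042671), np.float64(0.5937048380042343)]
axle end [ 0.6289 -0.1051  0.1886] [np.float64(2.391209119185047), np.float64(2.3912091191848566)]
coil [0.45   0.3253 0.1286] [np.float64(0.9443633480860961), np.float64(0.9443633480861497)]
boss [ 0.6301 -0.1514  0.1918] [np.float64(3.1760427066133463), np.float64(3.1760427066132944)]
washer [ 0.6311 -0.1347  0.1915] [np.float64(0.9376676528011898), np.float64(0.9376676528010476)]
rack side [array([0.514 , 0.1621]), array([0.4543, 0.1592]), array([0.511 , 0.3581]), array([0.4541, 0.3561])]
rack scene [array([0.4638, 0.1529]), array([0.5235, 0.1593]), array([0.5203, 0.3594]), array([0.4612, 0.3596])]
holes scene [array([0.5013, 0.1779]), array([0.5008, 0.3376])]
rodholes [array([0.4941, 0.3402]), array([0.4961, 0.1816]), array([0.4625, 0.2605]), array([0.4626, 0.2062])]
rodA [0.4643 0.1926 0.1688] [np.float64(2.38982872343927), np.float64(2.389828723439469)]
rodB [0.4648 0.2578 0.169 ] [np.float64(1.8969031200290325), np.float64(1.8969031200291468)]
beaker rim side [array([0.6874, 0.0488]), array([0.6113, 0.0352]), array([0.658 , 0.0031]), array([0.6404, 0.0776])]
jar lid top [0.5504 0.0812 0.061 ]
amber top side [0.4493 0.0756 0.15  ] scene [0.3791 0.0913 0.15  ] [0.471  0.0618 0.15  ]
white bottle [0.4478 0.5097 0.145 ] [0.4579 0.5004 0.145 ] flask [0.7007 0.2087 0.124 ] [0.7047 0.2133 0.124 ]
```

```bash
cat >> h.py <<'E'
np.set_printoptions(precision=4,suppress=True)
def pose():
    s=ctrl.sense(); return np.array(s["eef_pos"]),R.from_quat(s["orientation"])
def plan(p1,R1,N,p0=None,R0=None):
    """N equal rows (shift v, turn w in tool axes) from present pose to p1,R1"""
    if p0 is None: p0,R0=pose()
    w=(R0.inv()*R1).as_rotvec()/N
    S=sum((R0*R.from_rotvec(w*k)).as_matrix() for k in range(N))
    v=np.linalg.solve(S,np.array(p1)-p0); print(N,"rows v",v,"w",w); return v,w
def tool(axis,yhint=(1,0,0)):
    "tool z along -axis, y near yhint"
    z=-np.array(axis)/np.linalg.norm(axis); x=np.cross(yhint,z); x/=np.linalg.norm(x); return R.from_matrix(np.c_[x,np.cross(z,x),z])
def wood(c,x,y,w,h):
    hsv=cv2.cvtColor(c["frame"],cv2.COLOR_BGR2HSV); m=cv2.inRange(hsv,(5,70,60),(25,255,255)); n=np.zeros_like(m); n[y:y+h,x:x+w]=m[y:y+h,x:x+w]
    k=max(cv2.findContours(n,cv2.RETR_EXTERNAL,cv2.CHAIN_APPROX_NONE)[0],key=cv2.contourArea); o=np.zeros_like(m); cv2.drawContours(o,[k],-1,255,-1)
    return np.argwhere(o)[:,::-1].astype(np.float32)
def axline(c,pts):
    "camera plane holding the axis, and end pixels"
    vx,vy,x,y=cv2.fitLine(pts,cv2.DIST_L2,0,.01,.01).ravel(); t=(pts-[x,y])@[vx,vy]
    e=[(x+vx*q,y+vy*q) for q in (t.min()-.5,t.max()+.5)]; o,d0=ray(c,e[0]);_,d1=ray(c,e[1]); n=np.cross(d0,d1); return o,n/np.linalg.norm(n),e
def axis3(c1,p1,c2,p2):
    o1,n1,e1=axline(c1,p1);o2,n2,e2=axline(c2,p2); d=np.cross(n1,n2); d/=np.linalg.norm(d); d*=np.sign(d[2])
    m=np.linalg.solve(np.array([n1,n2,d]),[n1@o1,n2@o2,0]); 
    def on(c,e):
        o,r=ray(c,e); A=np.c_[d,-r]; return m+d*np.linalg.lstsq(A,o-m,rcond=None)[0][0]
    return d,[on(c1,e) for e in e1],[on(c2,e) for e in e2]
E
python3 - <<'E'
from h import *
a=cap("scene");b=cap("side")
p=wood(a,232,180,35,48);q=wood(b,285,95,45,50); print(len(p),len(q))
d,E1,E2=axis3(a,p,b,q); print(d,"lean deg",np.degrees(np.arccos(d[2])),*E1,*E2)
T=max(E1+E2,key=lambda v:v[2]); 
R1=tool(d); print(R1.as_matrix())
plan([.50,-.125,.36],R1,15)
E
```

```text
415 310
[-0.6164 -0.0274  0.7869] lean deg 38.099484506615184 [ 0.5584 -0.1263  0.2796] [ 0.616  -0.1237  0.2059] [ 0.6175 -0.1236  0.2041] [ 0.5565 -0.1263  0.2819]
[[ 0.      0.7874  0.6164]
 [ 0.9994 -0.0215  0.0274]
 [ 0.0348  0.616  -0.7869]]
15 rows v [-0.0519 -0.0129 -0.0113] w [-0.0406 -0.0234  0.0745]
```

Emit:
send_rows:
  targets:
    - [[-0.052,-0.013,-0.0113],[-0.04,-0.023,0.0745],-1]
    - [[-0.052,-0.013,-0.0113],[-0.04,-0.023,0.0745],-1]
    - [[-0.052,-0.013,-0.0113],[-0.04,-0.023,0.0745],-1]
    - [[-0.052,-0.013,-0.0113],[-0.04,-0.023,0.0745],-1]
    - [[-0.052,-0.013,-0.0113],[-0.04,-0.023,0.0745],-1]
    - [[-0.052,-0.013,-0.0113],[-0.04,-0.023,0.0745],-1]
    - [[-0.052,-0.013,-0.0113],[-0.04,-0.023,0.0745],-1]
    - [[-0.052,-0.013,-0.0113],[-0.04,-0.023,0.0745],-1]
    - [[-0.052,-0.013,-0.0113],[-0.04,-0.023,0.0745],-1]
    - [[-0.052,-0.013,-0.0113],[-0.04,-0.023,0.0745],-1]
  newtons: 40

```text
time: 1.6
eef_pos: [0.5257, 0.1412, 0.3368]
orientation: [0.543, 0.809, 0.166, 0.149]
force: [-29.0, -4.2, 23.5]
gripper_width: 0.999
gripper_force: 0.0
```

Emit:
send_rows:
  targets:
    - [[-0.052,-0.013,-0.0113],[-0.04,-0.023,0.0745],-1]
    - [[-0.052,-0.013,-0.0113],[-0.04,-0.023,0.0745],-1]
    - [[-0.052,-0.013,-0.0113],[-0.04,-0.023,0.0745],-1]
    - [[-0.052,-0.013,-0.0113],[-0.04,-0.023,0.0745],-1]
    - [[-0.052,-0.013,-0.0113],[-0.04,-0.023,0.0745],-1]
    - [[0,0,0],[0,0,0],-1]
    - [[0,0,0],[0,0,0],-1]

```text
time: 2.48
eef_pos: [0.5597, -0.0723, 0.3578]
orientation: [0.65, 0.705, 0.215, 0.185]
force: [0.1, 0.1, 0.7]
gripper_width: 1.003
gripper_force: 0.0
```

Run:
```python
from h import *
s=ctrl.sense(); print(s["time"],s["eef_pos"],s["joint_positions"]); print(pose()[1].as_matrix())
c=cap("wrist"); f=c["frame"]; cv2.imwrite("pics/w1.png",f)
```

```text
2.475 [ 0.5597 -0.0723  0.3578] [ 0.3711 -0.3011 -0.1427  1.9264 -0.2701  0.9789  0.3943]
[[-0.0867  0.8369  0.5404]
 [ 0.9961  0.063   0.0622]
 [ 0.018   0.5437 -0.8391]]
```

View pics/w1.png

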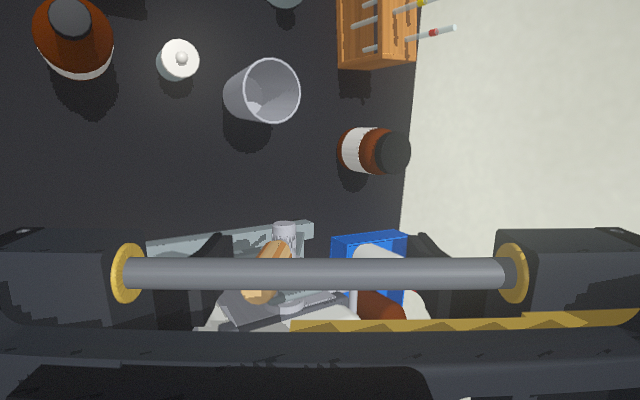

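The wrist view shows the axle end at about (285,223) and the handle near (262,272), partly hidden by the gripper. Joint 2 is at its limit, so I'll work out the arm's geometry before going on.

```bash
cat >> h.py <<'E'
from scipy.optimize import least_squares
G=[.262,.519,.4965,.434]
def fk(q,g=G,s=(1,1,1)):
    ry=lambda t:R.from_euler('y',t); rz=lambda t:R.from_euler('z',t)
    r=rz(-q[0])*ry(q[1]); p=np.array([0,0,g[0]])+r.apply([0,0,g[1]])
    r=r*rz(s[0]*q[2])*ry(q[3]); p=p+r.apply([0,0,g[2]])
    r=r*rz(s[1]*q[4])*ry(q[5]); p=p+r.apply([0,0,g[3]])
    return p,r*rz(s[2]*q[6])
LO=np.array([-2.86,-.3,-1.38,.06,-1.56,.09,-2.69]);HI=np.array([2.86,2.09,1.24,2.45,4.7,2.05,2.69])
E
cat > ik.py <<'E'
from h import *
E
python3 - <<'E'
from h import *
import itertools
D=[([-1.136,.322,-.07,1.452,.023,1.371,-.057],[.265,.593,.221],[.209,.978,-.001,0])]
s=ctrl.sense(); D.append((s["joint_positions"],s["eef_pos"],s["orientation"]))
for sg in itertools.product((1,-1),repeat=3):
    off=[fk(q,G,sg)[1].inv()*R.from_quat(o) for q,p,o in D]
    def f(g): return np.concatenate([fk(q,g,sg)[0]-p for q,p,o in D])
    r=least_squares(f,G); print(sg,"rot incons",np.degrees((off[0].inv()*off[1]).magnitude()),"res mm",np.abs(r.fun).max()*1e3,r.x,off[1].as_rotvec())
E
```

```text
(1, 1, 1) rot incons 51.32084605239696 res mm 73.82830478062289 [ 0.0884 -0.418   0.7986 -0.7635] [-0.3731  0.3731  0.7837]
(1, 1, -1) rot incons 30.863978316396203 res mm 73.82830478062289 [ 0.0884 -0.418   0.7986 -0.7635] [-0.528   0.2176  1.5522]
(1, -1, 1) rot incons 59.769267347454566 res mm 62.04741627019966 [0.2224 0.9178 0.3646 0.835 ] [0.0071 0.0951 0.5109]
(1, -1, -1) rot incons 8.607491881424702 res mm 62.04741627019966 [0.2224 0.9178 0.3646 0.835 ] [-0.0318  0.0961  1.2991]
(-1, 1, 1) rot incons 43.68502920444126 res mm 35.266800233299364 [ 0.1933  0.0405  0.6539 -0.1562] [-0.3316  0.3316  1.0697]
(-1, 1, -1) rot incons 33.174335433002355 res mm 35.266800233299364 [ 0.1933  0.0405  0.6539 -0.1562] [-0.4792  0.1976  1.8419]
(-1, -1, 1) rot incons 51.7434803993892 res mm 25.445268501232853 [0.2369 0.3946 0.5367 0.2759] [-0.    -0.     0.782]
(-1, -1, -1) rot incons 0.041338386461369156 res mm 25.445268501232853 [0.2369 0.3946 0.5367 0.2759] [ 0.     -0.      1.5708]
```

Emit:
send_rows:
  targets:
    - [[-0.017,-0.01,0.015],[0.0,0.0,0.0],-1]
    - [[-0.017,-0.01,0.015],[0.0,0.0,0.0],-1]
    - [[-0.017,-0.01,0.015],[0.0,0.0,0.0],-1]
    - [[0,0,0],[0,0,0],-1]

```text
time: 3.02
eef_pos: [0.563, -0.1209, 0.3009]
orientation: [0.65, 0.706, 0.214, 0.184]
force: [-0.3, 1.2, 0.1]
gripper_width: 1.002
gripper_force: 0.0
```

Run:
```python
from h import *
import json
D=[([-1.136,.3216,-.07,1.4516,.023,1.371,-.057],[.265,.593,.221],[.209,.978,-.001,0]),
([.3711,-.3011,-.1427,1.9264,-.2701,.9789,.3943],[.5597,-.0723,.3578],[.65,.705,.215,.185])]
s=ctrl.sense(); D.append((list(s["joint_positions"]),list(s["eef_pos"]),list(s["orientation"])))
print(D[-1],s["force"])
json.dump(D,open("D.json","w"))
# link offsets: x offsets at shoulder, elbow, wrist
def fk2(q,g):
    ry=lambda t:R.from_euler('y',t); rz=lambda t:R.from_euler('z',t)
    r=rz(-q[0]); p=r.apply([g[4],0,g[0]]); r=r*ry(q[1]); p=p+r.apply([g[5],0,g[1]])
    r=r*rz(-q[2])*ry(q[3]); p=p+r.apply([g[6],0,g[2]]); r=r*rz(-q[4])*ry(q[5]); return p+r.apply([g[7],0,g[3]])
for free in [(),(4,),(5,),(6,),(7,),(5,6)]:
    idx=[0,1,2,3]+list(free)
    def f(x):
        g=np.zeros(8); g[idx]=x; return np.concatenate([fk2(q,g)-p for q,p,o in D])
    r=least_squares(f,[.25,.45,.5,.35]+[0]*len(free)); print(free,np.abs(r.fun).max()*1e3,r.x)
```

```text
([np.float64(0.37795348196928097), np.float64(-0.24200167317232382), np.float64(-0.057289971133128365), np.float64(1.9943968686115614), np.float64(-0.3189989188676033), np.float64(0.8851924679412844), np.float64(0.541336476499024)], [np.float64(0.5630327869354556), np.float64(-0.12088639493399476), np.float64(0.3009020557325098)], [np.float64(0.6495417108591386), np.float64(0.7060019663863141), np.float64(0.21437298121129866), np.float64(0.18357835994316213)]) [-0.3211  1.2326  0.0908]
() 25.448208467361095 [0.2428 0.3911 0.5379 0.275 ]
(4,) 17.19931212429954 [0.2306 0.4238 0.4126 0.317  0.113 ]
(5,) 23.09576979987216 [0.234  0.387  0.4986 0.2707 0.0415]
(6,) 24.580182905440424 [ 0.1892  0.3759  0.5297  0.2687 -0.0622]
(7,) 25.586632967857653 [ 0.2357  0.3906  0.5009  0.2854 -0.0361]
(5, 6) 21.762786667128275 [ 0.1581  0.3654  0.4853  0.2617  0.0434 -0.0876]
```

Run:
```python
from h import *
d=np.array([-.574,-.015,.819]); 
plan([.6028,-.1241,.2195],tool(d),8)
```

```text
8 rows v [-0.0008 -0.0015  0.0112] w [-0.0051 -0.0063  0.0092]
```

Emit:
send_rows:
  targets:
    - [[-0.0008,-0.0015,0.011],[-0.005,-0.006,0.009],-1]
    - [[-0.0008,-0.0015,0.011],[-0.005,-0.006,0.009],-1]
    - [[-0.0008,-0.0015,0.011],[-0.005,-0.006,0.009],-1]
    - [[-0.0008,-0.0015,0.011],[-0.005,-0.006,0.009],-1]
    - [[-0.0008,-0.0015,0.011],[-0.005,-0.006,0.009],-1]
    - [[-0.0008,-0.0015,0.011],[-0.005,-0.006,0.009],-1]
    - [[-0.0008,-0.0015,0.011],[-0.005,-0.006,0.009],-1]
    - [[-0.0008,-0.0015,0.011],[-0.005,-0.006,0.009],-1]
    - [[0,0,0],[0,0,0],-1]
    - [[0,0,0],[0,0,0],-1]

```text
time: 4.28
eef_pos: [0.603, -0.1255, 0.2233]
orientation: [0.676, 0.672, 0.22, 0.208]
force: [0.5, -0.2, -0.3]
gripper_width: 1.0
gripper_force: 0.0
```

Run:
```python
from h import *
s=ctrl.sense(); print(s["joint_positions"],pose()[1].as_matrix())
c=cap("wrist");a=cap("scene");b=cap("side")
m=np.vstack([crop(c["frame"],160,180,320,120,800,300),np.hstack([crop(a["frame"],215,165,100,75,400,300),crop(b["frame"],260,85,100,75,400,300)])])
cv2.imwrite("pics/m2.png",m)
```

```text
[ 0.3736 -0.1384 -0.1053  2.0843 -0.3129  0.6234  0.4609] [[-0.0004  0.8173  0.5762]
 [ 0.9998 -0.0102  0.0151]
 [ 0.0182  0.5761 -0.8172]]
```

View pics/m2.png

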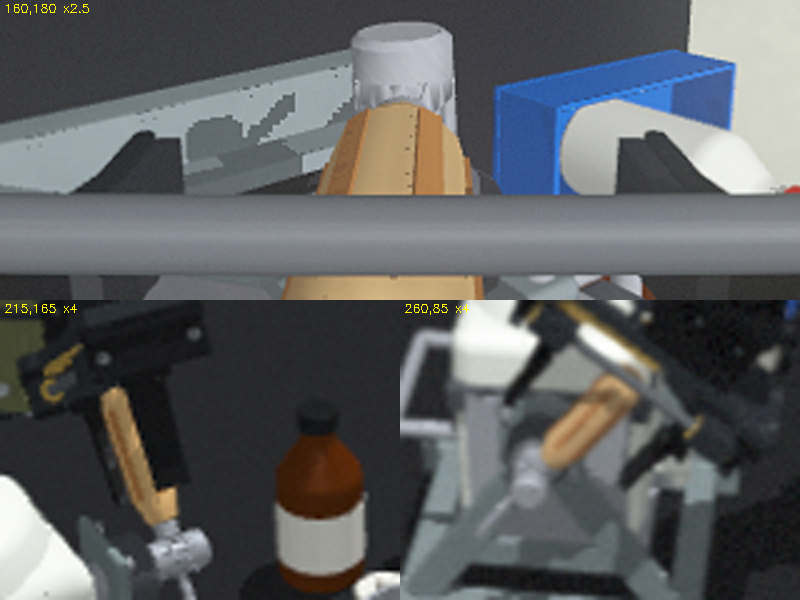

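The wrist crop shows the handle centred between the open fingers, and the axle end ellipse centred near wrist px (320.8,195). The scene and side crops confirm the fingers straddle the handle. Closing now.

Emit:
send_rows:
  targets:
    - [[0,0,0],[0,0,0],0.6]
    - [[0,0,0],[0,0,0],1]
    - [[0,0,0],[0,0,0],1]
    - [[0,0,0],[0,0,0],1]
    - [[0,0,0],[0,0,0],1]
    - [[0,0,0],[0,0,0],1]
  newtons: 30

```text
time: 5.18
eef_pos: [0.6028, -0.1255, 0.223]
orientation: [0.676, 0.672, 0.22, 0.207]
force: [-0.3, -0.6, 0.6]
gripper_width: 0.405
gripper_force: 0.0
```

Run:
```python
from h import *
c=cap("wrist")
for p in [(320.8,195.2),(320.8,204),(300.4,204),(341.2,204)]: print(plane(c,p,.19))
s=ctrl.sense(); print(s["eef_pos"],s["force"],s["moment"],s["gripper_width"]*87)
```

```text
[ 0.6264 -0.1038  0.19  ]
[ 0.6264 -0.1092  0.19  ]
[ 0.6119 -0.1071  0.19  ]
[ 0.6421 -0.1115  0.19  ]
[ 0.6028 -0.1254  0.223 ] [-0.5673  0.1393 -0.0365] [-0.1036  0.7568  0.0371] 31.402602958371524
```

Emit:
send_rows:
  targets:
    - [[0,0,0],[0,0,0],1]
    - [[0,0,0],[0,0,0],1]
    - [[0,0,0],[0,0,0],1]
    - [[0,0,0],[0,0,0],1]

```text
time: 5.72
eef_pos: [0.6033, -0.1256, 0.2236]
orientation: [0.676, 0.672, 0.22, 0.208]
force: [2.8, -0.5, -0.4]
gripper_width: 0.317
gripper_force: 29.9
```

Emit:
send_rows:
  targets:
    - [[0,0,-0.006],[0,0,0],1]
    - [[0,0,-0.01],[0,0,0],1]
    - [[0,0,-0.01],[0,0,0],1]

```text
time: 6.1
eef_pos: [0.5881, -0.1259, 0.2447]
orientation: [0.676, 0.672, 0.22, 0.208]
force: [5.0, 0.2, -1.2]
gripper_width: 0.319
gripper_force: 29.9
```

Emit:
send_rows:
  targets:
    - [[0,0,-0.013],[0,0,0],1]
    - [[0,0,-0.013],[0,0,0],1]
    - [[0,0,-0.013],[0,0,0],1]
    - [[0,0,-0.013],[0,0,0],1]
    - [[0,0,-0.01],[0,0,0],1]
    - [[0,0,0],[0,0,0],1]

```text
time: 6.85
eef_pos: [0.5514, -0.1267, 0.2948]
orientation: [0.676, 0.672, 0.219, 0.207]
force: [-0.8, -0.1, -2.0]
gripper_width: 0.318
gripper_force: 29.9
```

Run:
```python
from h import *
s=ctrl.sense(); print(s["joint_positions"])
p,r=pose()
p1=p+np.array([0.01,0.045,.0]); plan(p1,r,2)
p2=np.array([.649,.041,.27]); r2=tool([0,0,1]); plan(p2,r2,8,p1,r)
```

```text
[ 0.4123 -0.3003 -0.0914  2.0664 -0.3083  0.8119  0.4599]
2 rows v [0.0225 0.0039 0.0032] w [0. 0. 0.]
8 rows v [0.0153 0.0093 0.0069] w [ 0.0766 -0.0023 -0.0007]
```

Emit:
send_rows:
  targets:
    - [[0.022,0.004,0.003],[0,0,0],1]
    - [[0.022,0.004,0.003],[0,0,0],1]
    - [[0.015,0.0093,0.007],[0.0766,-0.002,0],1]
    - [[0.015,0.0093,0.007],[0.0766,-0.002,0],1]
    - [[0.015,0.0093,0.007],[0.0766,-0.002,0],1]
    - [[0.015,0.0093,0.007],[0.0766,-0.002,0],1]
    - [[0.015,0.0093,0.007],[0.0766,-0.002,0],1]
    - [[0.015,0.0093,0.007],[0.0766,-0.002,0],1]
    - [[0.015,0.0093,0.007],[0.0766,-0.002,0],1]
    - [[0.015,0.0093,0.007],[0.0766,-0.002,0],1]

```text
time: 8.1
eef_pos: [0.6525, 0.037, 0.2682]
orientation: [0.709, 0.706, -0.0, -0.003]
force: [-0.1, -0.6, -0.9]
gripper_width: 0.314
gripper_force: 29.9
```

Run:
```python
from h import *
s=ctrl.sense(); p,r=pose(); print(s["joint_positions"],p,r.as_matrix())
plan([.649,.041,.27],tool([0,0,1]),1)
a=cap("scene");b=cap("side"); f=b["frame"];g=a["frame"]
cv2.imwrite("pics/m3.png",np.hstack([crop(g,240,170,130,130,400,400),crop(f,210,110,130,130,400,400)]))
t=p+r.apply([0,0,.106]); print(t,proj(a,t),proj(b,t))
```

```text
[ 0.2085  0.3431 -0.4016  1.3551  0.1277  1.4738 -0.1889] [0.6525 0.037  0.2682] [[ 0.004   1.     -0.0049]
 [ 1.     -0.004   0.004 ]
 [ 0.0039 -0.0049 -1.    ]]
1 rows v [ 0.004  -0.0035 -0.0017] w [-0.0049 -0.0039 -0.004 ]
[0.652  0.0374 0.1622] [[317.8078 223.9357]] [[270.9599 174.1523]]
```

View pics/m3.png

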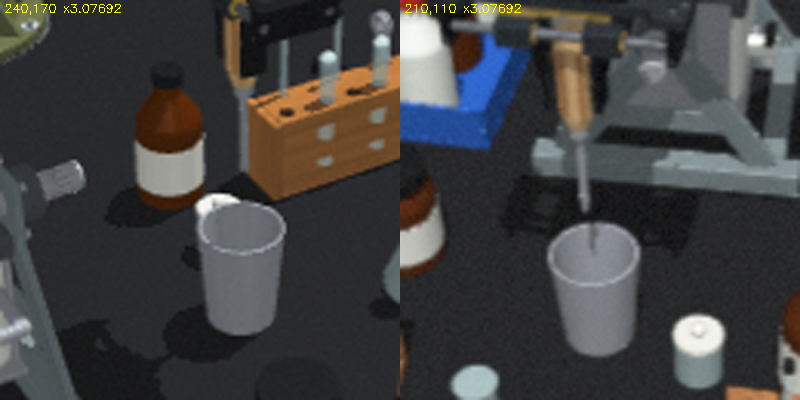

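The side crop shows the tip at about side px (271,178), above the beaker mouth centre, and the scene crop shows it at (319,225). The screwdriver is held upright, so I'll lower it.

Emit:
send_rows:
  targets:
    - [[0.004,-0.003,0.02],[0,0,0],1]
    - [[0,0,0.03],[0,0,0],1]
    - [[0,0,0.03],[0,0,0],1]
    - [[0,0,0.03],[0,0,0],1]
    - [[0,0,0.025],[0,0,0],1]
    - [[0,0,0.006],[0,0,0],1]
    - [[0,0,0],[0,0,0],1]

```text
time: 9.07
eef_pos: [0.6491, 0.0408, 0.1286]
orientation: [0.709, 0.706, 0.001, -0.002]
force: [0.7, 0.5, 0.2]
gripper_width: 0.315
gripper_force: 29.9
```

Emit:
send_rows:
  targets:
    - [[0,0,0.004],[0,0,0],1]
    - [[0,0,0.003],[0,0,0],1]
    - [[0,0,0],[0,0,0],1]

```text
time: 9.45
eef_pos: [0.6493, 0.0412, 0.1213]
orientation: [0.708, 0.706, 0.001, -0.002]
force: [-0.6, 0.8, -0.6]
gripper_width: 0.311
gripper_force: 29.9
```

Emit:
send_rows:
  targets:
    - [[0,0,0.002],[0,0,0],1]
    - [[0,0,0],[0,0,0],0.2]
    - [[0,0,0],[0,0,0],0.1]
    - [[0,0,0],[0,0,0],0]
    - [[0,0,0],[0,0,0],-0.3]
    - [[0,0,0],[0,0,0],-0.6]
    - [[0,0,0],[0,0,0],-1]
    - [[0,0,0],[0,0,0],-1]
    - [[0,0,0],[0,0,0],-1]
    - [[0,0,0],[0,0,0],-1]

```text
time: 10.7
eef_pos: [0.6493, 0.0412, 0.1192]
orientation: [0.708, 0.706, 0.001, -0.002]
force: [-0.5, -0.2, 1.1]
gripper_width: 0.987
gripper_force: 0.0
```

Run:
```python
from h import *
b=cap("side");a=cap("scene");print(ctrl.sense()["gripper_width"])
for n,c,(x,y,w,h) in (("side",b,(230,110,90,80)),("scene",a,(270,150,100,110))):
    p=wood(c,x,y,w,h); l=axline(c,p)[2]; print(n,len(p),l, p.min(0),p.max(0))
```

```text
0.9942503999619842
side 198 [(np.float32(260.9076), np.float32(170.4705)), (np.float32(270.8887), np.float32(190.12512))] [259. 172.] [273. 189.]
scene 872 [(np.float32(334.68283), np.float32(194.05034)), (np.float32(371.32635), np.float32(218.40285))] [330. 187.] [369. 228.]
```

Emit:
send_rows:
  targets:
    - [[0,0,-0.01],[0,0,0],-1]
    - [[0,0,-0.015],[0,0,0],-1]
    - [[0,0,-0.02],[0,0,0],-1]
    - [[0,0,-0.03],[0,0,0],-1]
    - [[0,0,-0.04],[0,0,0],-1]
    - [[0,0,-0.04],[0,0,0],-1]

```text
time: 11.55
eef_pos: [0.6495, 0.0407, 0.2772]
orientation: [0.708, 0.706, 0.002, -0.001]
force: [-0.3, -0.6, 0.1]
gripper_width: 0.999
gripper_force: 0.0
```

Run:
```python
from h import *
b=cap("side");a=cap("scene")
p=wood(b,230,110,90,90); print(axline(b,p)[2])
# clip target: rack hole
p1=np.array([.455,.325,.26]); plan(p1,tool([0,0,1]),10)
np.set_printoptions(suppress=True)
m=np.hstack([crop(a["frame"],250,150,150,110,400,293),crop(b["frame"],230,150,120,88,400,293)])
m=np.vstack([m,np.hstack([crop(b["frame"],300,255,60,45,400,300),crop(a["frame"],335,160,60,45,400,300)])])
cv2.imwrite("pics/m4.png",m)
```

```text
[(np.float32(260.79868), np.float32(161.24884)), (np.float32(270.37836), np.float32(194.41115))]
10 rows v [ 0.0283 -0.0198  0.0022] w [ 0.001  -0.0005 -0.0004]
```

View pics/m4.png

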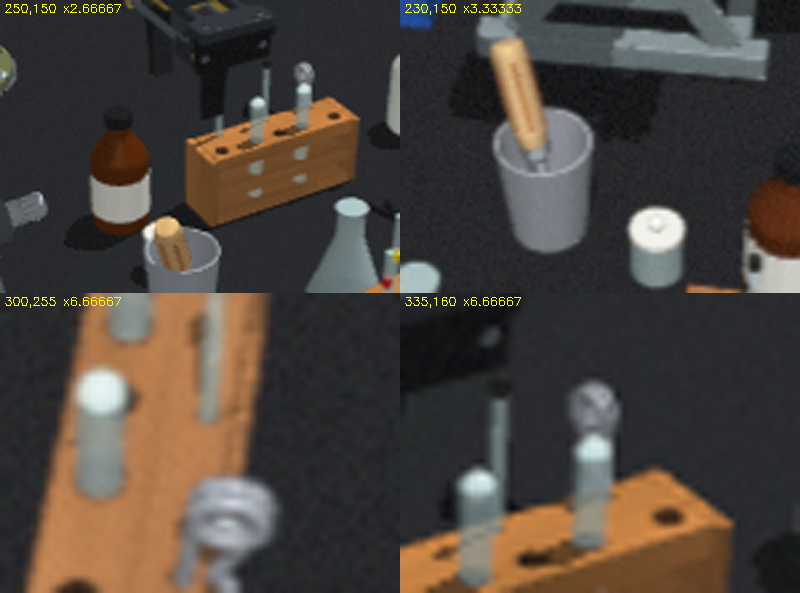

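The screwdriver stands in the beaker, leaning on its rim. The clip coil is at side px (334.5,288.8) and scene px (364.1,177.3). Next is a wrist look at the clip.

Run:
```python
from h import *
a=cap("scene");b=cap("side")
print(tri((a,(364.1,177.25)),(b,(334.5,288.75))))
plan([.485,.25,.27],tool([0,0,1]),6)
```

```text
(array([0.4482, 0.3265, 0.1282]), [np.float64(0.7125347413220643), np.float64(0.7125347413219635)])
6 rows v [ 0.0348 -0.0276  0.0011] w [ 0.0004 -0.0007 -0.0006]
```

Emit:
send_rows:
  targets:
    - [[0.035,-0.027,0.001],[0,0,0],-1]
    - [[0.035,-0.027,0.001],[0,0,0],-1]
    - [[0.035,-0.027,0.001],[0,0,0],-1]
    - [[0.035,-0.027,0.001],[0,0,0],-1]
    - [[0.035,-0.027,0.001],[0,0,0],-1]
    - [[0.035,-0.027,0.001],[0,0,0],-1]
    - [[0,0,0],[0,0,0],-1]
    - [[0,0,0],[0,0,0],-1]

```text
time: 12.75
eef_pos: [0.4883, 0.2503, 0.2685]
orientation: [0.709, 0.706, 0.0, -0.001]
force: [0.2, -0.2, -0.1]
gripper_width: 1.002
gripper_force: 0.0
```

Run:
```python
from h import *
import pickle
c=cap("wrist"); pickle.dump(c,open("c1.pkl","wb")); print(pose()[0],pose()[1].as_matrix(),proj(c,[.451,.3255,.129]))
```

```text
[0.4888 0.2498 0.2686] [[ 0.0057  1.     -0.0017]
 [ 1.     -0.0057  0.0028]
 [ 0.0028 -0.0017 -1.    ]] [[275.5731 107.0281]]
```

Emit:
send_rows:
  targets:
    - [[0,-0.035,0.0],[0,0,0],-1]
    - [[0,-0.035,0],[0,0,0],-1]
    - [[0,0,0],[0,0,0],-1]
    - [[0,0,0],[0,0,0],-1]

```text
time: 13.3
eef_pos: [0.4196, 0.2503, 0.2693]
orientation: [0.709, 0.705, 0.001, -0.001]
force: [0.4, 0.3, 0.0]
gripper_width: 1.0
gripper_force: 0.0
```

Run:
```python
from h import *
import pickle
c1=pickle.load(open("c1.pkl","rb"))
c=cap("wrist"); pickle.dump(c,open("c2.pkl","wb")); print(pose()[0])
X=[.451,.3255,.129]; o=[]
for k in (c1,c):
    u,v=proj(k,X)[0]; print(u,v); x,y=int(u)-50,max(0,int(v)-50); o.append(crop(k["frame"],x,y,100,130,400,520))
cv2.imwrite("pics/m5.png",np.hstack(o))
```

```text
[0.4196 0.2505 0.2692]
275.57305854341956 107.02805185932283
356.53362623266526 106.84569910776912
```

View pics/m5.png

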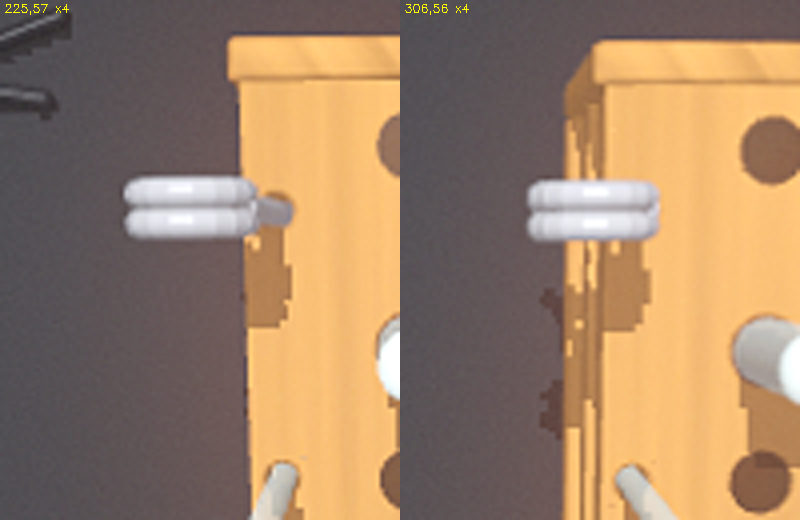

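The wrist crops show the coil edge-on, with its plane along the tool's y. Its centre is at (272.6,109.0) in the first view and (354.3,108.6) in the second, and the rack hole is near (294,109) in the first view.

Run:
```python
from h import *
import pickle
c1,c2=[pickle.load(open(f"c{i}.pkl","rb")) for i in (1,2)]
X,e=tri((c1,(272.6,109)),(c2,(354.25,108.6))); print("coil",X,e)
a=cap("scene");b=cap("side")
print("4view",tri((c1,(272.6,109)),(c2,(354.25,108.6)),(a,(364.1,177.25)),(b,(334.5,288.75))))
print("hole",plane(c1,(225+276/4,57+209/4),.09))
# rack front top edge & rod holes
print([plane(c1,(225+x/4,57+y/4),.09) for x,y in [(241,85),(252,515)]],[plane(c2,(306+(x-400)/4,56+y/4),.09) for x,y in [(603,85),(597,515)]])
```

```text
coil [0.4488 0.3239 0.1318] [np.float64(0.07846939905368693), np.float64(0.07846939905375258)]
4view (array([0.4487, 0.325 , 0.1281]), [np.float64(1.104952213402737), np.float64(1.035107940967506), np.float64(1.6185486226118138), np.float64(1.1772302295883543)])
hole [0.4637 0.3244 0.09  ]
[array([0.456 , 0.3528, 0.09  ]), array([0.4562, 0.2501, 0.09  ])] [array([0.4548, 0.3537, 0.09  ]), array([0.4551, 0.2509, 0.09  ])]
```

Run:
```python
from h import *
d=np.array([-.07,0,.9975]); T=tool(d)
plan([.445,.324,.20],T,4); plan([.4503,.324,.108],T,5,np.array([.445,.324,.20]),T)
```

```text
4 rows v [0.0183 0.0059 0.0175] w [-0.0179 -0.001  -0.0014]
5 rows v [ 0.     -0.0002  0.0184] w [0. 0. 0.]
```

Emit:
send_rows:
  targets:
    - [[0.0183,0.006,0.01],[-0.018,-0.001,-0.0014],-1]
    - [[0.0183,0.006,0.02],[-0.018,-0.001,-0.0014],-1]
    - [[0.0183,0.006,0.02],[-0.018,-0.001,-0.0014],-1]
    - [[0.0183,0.006,0.02],[-0.018,-0.001,-0.0014],-1]
    - [[0,0,0],[0,0,0],-1]
    - [[0,0,0],[0,0,0],-1]

```text
time: 14.2
eef_pos: [0.4451, 0.3242, 0.2004]
orientation: [0.706, 0.707, 0.025, 0.025]
force: [-0.9, -1.0, 1.5]
gripper_width: 1.001
gripper_force: 0.0
```

Run:
```python
from h import *
T=tool([-.07,0,.9975]); print(pose()[0]); plan([.4503,.324,.108],T,5)
```

```text
[0.4451 0.3242 0.2004]
5 rows v [-0.     -0.0003  0.0185] w [0.0001 0.0001 0.0002]
```

Emit:
send_rows:
  targets:
    - [[0,-0.0003,0.0185],[0,0,0],-0.6]
    - [[0,-0.0003,0.0185],[0,0,0],-0.2]
    - [[0,-0.0003,0.0185],[0,0,0],0]
    - [[0,-0.0003,0.0185],[0,0,0],0]
    - [[0,-0.0003,0.0185],[0,0,0],0]
    - [[0,0,0],[0,0,0],0]
    - [[0,0,0],[0,0,0],0]
    - [[0,0,0],[0,0,0],0.2]
  newtons: 20

```text
time: 15.2
eef_pos: [0.45, 0.3253, 0.1086]
orientation: [0.706, 0.707, 0.026, 0.025]
force: [-0.1, -0.3, -0.2]
gripper_width: 0.456
gripper_force: 0.0
```

Emit:
send_rows:
  targets:
    - [[0,0,0],[0,0,0],0.4]
    - [[0,0,0],[0,0,0],0.6]
    - [[0,0,0],[0,0,0],1]
    - [[0,0,0],[0,0,0],1]
    - [[0,0,0],[0,0,0],1]
    - [[0,0,0],[0,0,0],1]

```text
time: 15.95
eef_pos: [0.4502, 0.325, 0.1082]
orientation: [0.706, 0.707, 0.026, 0.025]
force: [2.5, -0.4, 4.0]
gripper_width: 0.305
gripper_force: 19.9
```

Emit:
send_rows:
  targets:
    - [[0,0,0],[0,0,0],1]
    - [[0,0,0],[0,0,0],1]
    - [[0,0,-0.008],[0,0,0],1]
    - [[0,0,-0.012],[0,0,0],1]
    - [[0,0,-0.015],[0,0,0],1]
  newtons: 50

```text
time: 16.58
eef_pos: [0.4479, 0.3238, 0.1416]
orientation: [0.706, 0.707, 0.025, 0.025]
force: [7.2, 0.8, -5.1]
gripper_width: 0.299
gripper_force: 50.2
```

Emit:
send_rows:
  targets:
    - [[0,0,-0.015],[0,0,0],1]
    - [[0,0,-0.02],[0,0,0],1]
    - [[0,0,-0.03],[0,0,0],1]
    - [[0,0,-0.04],[0,0,0],1]
    - [[0,0,-0.03],[0,0,0],1]
    - [[0,0,0],[0,0,0],1]

```text
time: 17.32
eef_pos: [0.4366, 0.3257, 0.2782]
orientation: [0.706, 0.708, 0.025, 0.025]
force: [0.4, -0.1, -0.8]
gripper_width: 0.304
gripper_force: 49.9
```

Run:
```python
from h import *
s=ctrl.sense(); p,r=pose(); print(p,r.as_matrix(),s["gripper_width"],s["joint_positions"])
# pre-insert observation pose: axle c, hole axis u
u=np.array([-.5,0,.866]); c=np.array([.627,-.124,.19])
T=tool(u); p1=np.array([.56,-.04,.30]); plan(p1,T,10)
```

```text
[0.4366 0.3257 0.2782] [[-0.0025  0.9975  0.0709]
 [ 1.      0.0025  0.0008]
 [ 0.0007  0.0709 -0.9975]] 0.3040187468646242 [-0.0854  0.0638 -0.66    1.6572  0.0881  1.3817 -0.7552]
10 rows v [-0.0366  0.0125  0.0012] w [-0.0453 -0.0001  0.0002]
```

Emit:
send_rows:
  targets:
    - [[-0.0366,0.0125,0.001],[-0.045,0,0],1]
    - [[-0.0366,0.0125,0.001],[-0.045,0,0],1]
    - [[-0.0366,0.0125,0.001],[-0.045,0,0],1]
    - [[-0.0366,0.0125,0.001],[-0.045,0,0],1]
    - [[-0.0366,0.0125,0.001],[-0.045,0,0],1]
    - [[-0.0366,0.0125,0.001],[-0.045,0,0],1]
    - [[-0.0366,0.0125,0.001],[-0.045,0,0],1]
    - [[-0.0366,0.0125,0.001],[-0.045,0,0],1]
    - [[-0.0366,0.0125,0.001],[-0.045,0,0],1]
    - [[-0.0366,0.0125,0.001],[-0.045,0,0],1]

```text
time: 18.58
eef_pos: [0.5585, -0.0417, 0.2976]
orientation: [0.683, 0.684, 0.181, 0.18]
force: [0.3, -0.2, -0.6]
gripper_width: 0.298
gripper_force: 49.9
```

Emit:
send_rows:
  targets:
    - [[0,0,0],[0,0,0],1]
    - [[0,0,0],[0,0,0],1]

```text
time: 18.82
eef_pos: [0.5588, -0.0399, 0.2987]
orientation: [0.683, 0.684, 0.181, 0.18]
force: [0.0, 0.5, -0.8]
gripper_width: 0.295
gripper_force: 49.9
```

Run:
```python
from h import *
import pickle
s=ctrl.sense(); p,r=pose(); print(p,r.as_matrix(),s["joint_positions"])
c=cap("wrist");a=cap("scene");b=cap("side"); pickle.dump((c,a,b),open("c3.pkl","wb"))
A=[.627,-.124,.19]; tip=p+r.apply([0,.011,.071]); print(proj(c,A),proj(c,tip),proj(a,A),proj(b,A),proj(a,tip),proj(b,tip))
f=lambda k,X,w,h,W,H:(lambda uv:crop(k["frame"],int(max(0,min(640-w,uv[0]-w/2))),int(max(0,min(400-h,uv[1]-h/2))),w,h,W,H))(proj(k,X)[0])
m=np.vstack([crop(c["frame"],220,165,200,100,800,400),np.hstack([f(a,A,50,25,400,200),f(b,A,50,25,400,200)])])
cv2.imwrite("pics/m6.png",m)
```

```text
[ 0.5588 -0.0399  0.2987] [[-0.0023  0.8696  0.4938]
 [ 1.      0.0015  0.0019]
 [ 0.0009  0.4938 -0.8696]] [ 0.1886 -0.275  -0.123   2.0019 -0.0838  0.8983  0.0984]
[[326.0399 285.536 ]] [[336.1428 214.954 ]] [[257.6075 227.7019]] [[292.9296 128.6635]] [[282.6454 197.3936]] [[294.8722 132.6386]]
```

View pics/m6.png

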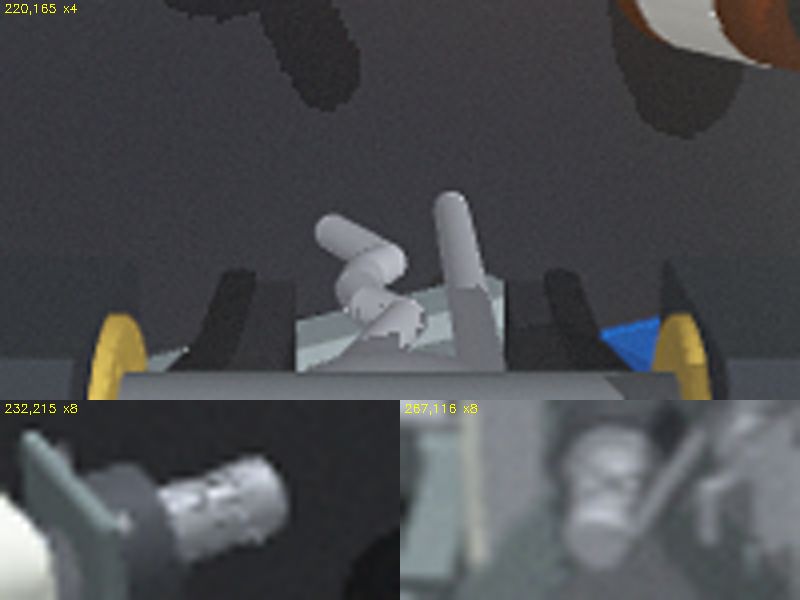

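The wrist crop shows the clip held well. The straight leg runs from (340.8,256) to its tip at (332.8,215.5), and the bent leg is on the robot side at (300–325,220–245). The leg leans about 1.6° in the hand. Next I'll view the hole mouth from two poses.

```bash
cat >> h.py <<'E'
U=np.array([-.5,0,.866]); C=np.array([.627,-.124,.19]); TIP=np.array([0,.0087,.071])
def tl(deg): t=np.radians(deg); return tool([-np.sin(t),0,np.cos(t)])
def tcp_for_tip(X,T): return np.array(X)-T.apply(TIP)
E
python3 - <<'E'
from h import *
T=tl(31.6); X=C+.042*U+[0,-.022,0]; p=tcp_for_tip(X,T)-T.apply([0,.015,0]); print(p)
plan(p,T,5)
E
```

```text
[ 0.5486 -0.146   0.2744]
5 rows v [-0.0213 -0.0046  0.0033] w [-0.0065 -0.0003  0.0007]
```

Emit:
send_rows:
  targets:
    - [[-0.0213,-0.0046,0.0033],[-0.0065,0,0.0007],1]
    - [[-0.0213,-0.0046,0.0033],[-0.0065,0,0.0007],1]
    - [[-0.0213,-0.0046,0.0033],[-0.0065,0,0.0007],1]
    - [[-0.0213,-0.0046,0.0033],[-0.0065,0,0.0007],1]
    - [[-0.0213,-0.0046,0.0033],[-0.0065,0,0.0007],1]
    - [[0,0,0],[0,0,0],1]
    - [[0,0,0],[0,0,0],1]
    - [[0,0,0],[0,0,0],1]

```text
time: 19.98
eef_pos: [0.5491, -0.1461, 0.2757]
orientation: [0.68, 0.68, 0.194, 0.193]
force: [-0.9, -0.3, -0.9]
gripper_width: 0.298
gripper_force: 49.9
```

Run:
```python
from h import *
import pickle
c=cap("wrist"); pickle.dump(c,open("c4.pkl","wb")); p,r=pose(); print(p,ctrl.sense()["joint_positions"],proj(c,C+.0125*U),proj(c,p+r.apply(TIP)))
```

```text
[ 0.5491 -0.1463  0.2757] [ 0.2215 -0.2584  0.0849  2.0488 -0.1911  0.8284  0.4014] [[348.382  176.5759]] [[332.8078 215.2797]]
```

Emit:
send_rows:
  targets:
    - [[0,0.015,0],[0,0,0],1]
    - [[0,0.02,0],[0,0,0],1]
    - [[0,0,0],[0,0,0],1]
    - [[0,0,0],[0,0,0],1]
    - [[0,0,0],[0,0,0],1]

```text
time: 20.65
eef_pos: [0.5779, -0.1476, 0.2932]
orientation: [0.681, 0.68, 0.193, 0.192]
force: [0.0, -0.3, -1.5]
gripper_width: 0.296
gripper_force: 49.9
```

Run:
```python
from h import *
import pickle
c=cap("wrist"); pickle.dump(c,open("c5.pkl","wb")); c1=pickle.load(open("c4.pkl","rb")); p,r=pose(); print(p,r.as_matrix(),ctrl.sense()["joint_positions"],proj(c,C+.0125*U),proj(c,p+r.apply(TIP)))
cv2.imwrite("pics/m7.png",np.hstack([crop(k["frame"],int(proj(k,C+.0125*U)[0,0])-33,145,66,100,396,600) for k in (c1,c)]))
```

```text
[ 0.578  -0.1476  0.2933] [[ 0.0017  0.851   0.5251]
 [ 1.     -0.0023  0.0006]
 [ 0.0017  0.5251 -0.851 ]] [ 0.216  -0.2023  0.0752  1.9696 -0.1844  0.8494  0.3764] [[304.649  174.6154]] [[333.0334 215.028 ]]
```

View pics/m7.png

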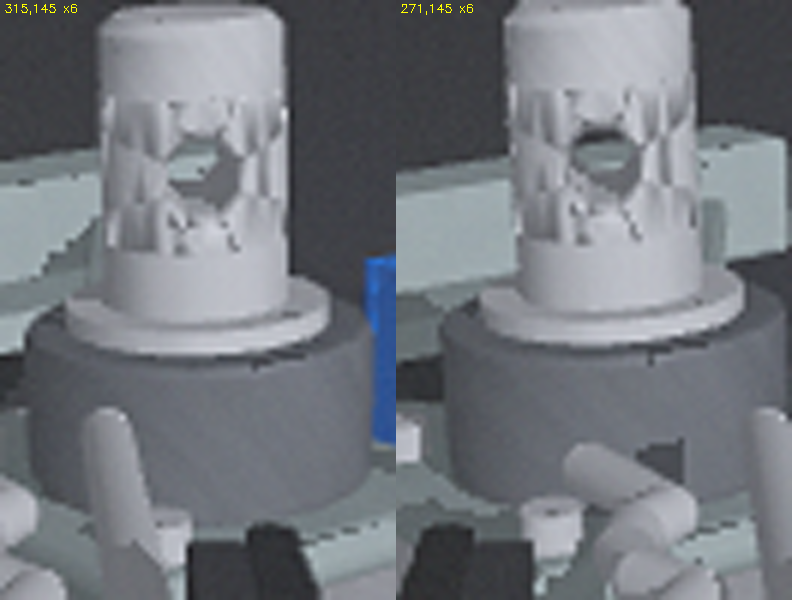

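The final view shows the hole mouth clearly, centred at (349.0,173.3) in the first view and (305.8,172.8) in the second. The leg tip is at (333,215) in both.

Run:
```python
from h import *
import pickle
c1,c2=[pickle.load(open(f"c{i}.pkl","rb")) for i in (4,5)]
p1=[.5491,-.1463,.2757];p2=[.578,-.1476,.2933]
H,e=tri((c1,(349,173.3)),(c2,(305.8,172.8))); print("mouth",H,e, "pred",C+.0125*U,"C est",H-.011*U)
print("rays at plane of mouth:")
n=U; 
for c,q in ((c1,(349,173.3)),(c2,(305.8,172.8))):
    o,d=ray(c,q); X=C+.0105*U; print(o+d*((X-o)@n)/(d@n))
# leg tip in tool frame, given tool z=.071
for c,q in ((c1,(315+105/6,145+422/6)),):
    o,d=ray(c,q); p,r=pose(); r0=r; o=r0.inv().apply(o-np.array(p1)); d=r0.inv().apply(d)
    for z in (.068,.071,.074): print("tip tool",o+d*(z-o[2])/d[2])
    # leg silhouette lower point
    o,d=ray(c,(315+133/6,145+540/6)); o=r0.inv().apply(o-np.array(p1)); d=r0.inv().apply(d); print("leg mid at x=0",o-d*o[0]/d[0])
    o,d=ray(c,(315+105/6,145+422/6)); o=r0.inv().apply(o-np.array(p1)); d=r0.inv().apply(d); print("tip at x=0",o-d*o[0]/d[0])
# axle yaw: silhouette mid-line in view1, onto z=.19
for c,x0,pts in ((c1,315,[(192,50),(196,290)]),(c2,271,[(598-396,50),(610-396,290)])):
    P=[plane(c,(x0+x/6,145+y/6),.19) for x,y in pts]; print("axle mid",P)
```

```text
mouth [ 0.6234 -0.1226  0.198 ] [np.float64(0.562595152103852), np.float64(0.5625951521038566)] pred [ 0.6208 -0.124   0.2008] C est [ 0.6289 -0.1226  0.1885]
rays at plane of mouth:
[ 0.6223 -0.1218  0.1994]
[ 0.6225 -0.1229  0.1995]
tip tool [0.0009 0.0084 0.068 ]
tip tool [0.     0.0085 0.071 ]
tip tool [-0.0009  0.0086  0.074 ]
leg mid at x=0 [0.     0.0097 0.0297]
tip at x=0 [0.     0.0085 0.071 ]
axle mid [array([ 0.6269, -0.1074,  0.19  ]), array([ 0.6284, -0.1401,  0.19  ])]
axle mid [array([ 0.627, -0.109,  0.19 ]), array([ 0.6285, -0.1417,  0.19  ])]
```

```bash
cat >> h.py <<'E'
Y=R.from_euler('z',2.3,degrees=True); U=Y.apply(U); C=np.array([.6277,-.1222,.1904]); TIP=np.array([0,.0085,.071]); TT=Y*tl(31.66)
def go(s,N):
    "rows to bring tip to s along hole axis"
    p,r=pose(); t=p+r.apply(TIP); k=(t-C)@U; e=(t-C)-k*U
    print("tip s",k,"lateral in tool",r.inv().apply(e)*1e3,"F tool",r.inv().apply(ctrl.sense()["force"])); plan(tcp_for_tip(C+s*U,TT),TT,N)
E
python3 -c "
from h import *
go(.022,5)"
```

```text
tip s 0.043767395440872034 lateral in tool [-24.4682  18.9786   1.0365] F tool [-0.0987 -0.1875  0.6175]
5 rows v [ 0.0046 -0.0038  0.0042] w [ 0.0001  0.0041 -0.0073]
```

Emit:
send_rows:
  targets:
    - [[0.0046,-0.0038,0.004],[0,0.004,-0.007],1]
    - [[0.0046,-0.0038,0.004],[0,0.004,-0.007],1]
    - [[0.0046,-0.0038,0.004],[0,0.004,-0.007],1]
    - [[0.0046,-0.0038,0.004],[0,0.004,-0.007],1]
    - [[0.0046,-0.0038,0.004],[0,0.004,-0.007],1]
    - [[0,0,0],[0,0,0],1]
    - [[0,0,0],[0,0,0],1]
    - [[0,0,0],[0,0,0],1]

```text
time: 21.7
eef_pos: [0.5727, -0.1248, 0.2672]
orientation: [0.667, 0.693, 0.197, 0.19]
force: [-0.6, 0.5, -0.4]
gripper_width: 0.295
gripper_force: 49.9
```

```bash
python3 -c "
from h import *
go(.008,4); print(ctrl.sense()['joint_positions'])"
```

```text
tip s 0.023295243456633346 lateral in tool [-0.5105  1.3625  0.041 ] F tool [ 0.5598 -0.6644  0.0075]
4 rows v [ 0.0001 -0.0004  0.0038] w [ 0.0004  0.0002 -0.0003]
[ 0.1977 -0.212   0.0627  2.0303 -0.2008  0.7997  0.4028]
```

Emit:
send_rows:
  targets:
    - [[0.0003,-0.0006,0.003],[0,0,0],1]
    - [[0.0002,-0.0006,0.003],[0,0,0],1]
    - [[0,0,0.0035],[0,0,0],1]
    - [[0,0,0.0035],[0,0,0],1]
    - [[0,0,0.002],[0,0,0],1]
    - [[0,0,0],[0,0,0],1]

```text
time: 22.45
eef_pos: [0.5793, -0.1238, 0.2531]
orientation: [0.667, 0.693, 0.197, 0.189]
force: [-0.1, 0.3, -0.6]
gripper_width: 0.297
gripper_force: 49.9
```

```bash
python3 -c "
from h import *
go(-.005,4)"
```

```text
tip s 0.007808911462061778 lateral in tool [0.3128 0.0604 0.0013] F tool [ 0.2675 -0.3964  0.4995]
4 rows v [-0.0001 -0.0001  0.0032] w [ 0.0001  0.0001 -0.0003]
```

Emit:
send_rows:
  targets:
    - [[0,0,0.004],[0,0,0],1]
    - [[0,0,0.004],[0,0,0],1]
    - [[0,0,0.004],[0,0,0],1]
    - [[0,0,0],[0,0,0],1]

```text
time: 22.95
eef_pos: [0.5855, -0.1235, 0.2425]
orientation: [0.667, 0.693, 0.197, 0.189]
force: [-0.0, 0.7, -2.3]
gripper_width: 0.297
gripper_force: 49.9
```

Emit:
send_rows:
  targets:
    - [[0,0,0.004],[0,0,0],1]
    - [[0,0,0.004],[0,0,0],1]
    - [[0,0,0.004],[0,0,0],1]
    - [[0,0,0],[0,0,0],1]

```text
time: 23.45
eef_pos: [0.5919, -0.1232, 0.2324]
orientation: [0.667, 0.693, 0.197, 0.189]
force: [0.7, -0.2, -1.3]
gripper_width: 0.3
gripper_force: 49.9
```

```bash
python3 -c "
from h import *
go(-.043,5); s=ctrl.sense(); print(s['force'],s['moment'],s['gripper_width'])"
```

```text
tip s -0.016398688559122954 lateral in tool [0.3883 0.5336 0.0162] F tool [-0.2209 -0.1199  1.5041]
5 rows v [-0.0001 -0.0003  0.0053] w [ 0.      0.0001 -0.0002]
[ 0.6957 -0.1935 -1.3431] [-0.1342  0.8574  0.0107] 0.3003165804602602
```

Emit:
send_rows:
  targets:
    - [[0,0,0.004],[0,0,0],1]
    - [[0,0,0.004],[0,0,0],1]
    - [[0,0,0.003],[0,0,0],1]
    - [[0,0,0],[0,0,0],1]

```text
time: 23.95
eef_pos: [0.597, -0.1229, 0.2222]
orientation: [0.667, 0.694, 0.196, 0.188]
force: [-2.1, -1.1, -3.5]
gripper_width: 0.296
gripper_force: 49.8
```

Emit:
send_rows:
  targets:
    - [[0,0,0.004],[0,0,0],1]
    - [[0,0,0.004],[0,0,0],1]
    - [[0,0,0],[0,0,0],1]

```text
time: 24.32
eef_pos: [0.6017, -0.1227, 0.2156]
orientation: [0.667, 0.693, 0.197, 0.189]
force: [-0.0, -0.4, -5.2]
gripper_width: 0.299
gripper_force: 49.8
```

```bash
python3 -c "
from h import *
go(-.043,3); s=ctrl.sense(); print(s['force'],s['moment'],s['gripper_width'])"
```

```text
tip s -0.035886002135302825 lateral in tool [0.5594 0.5691 0.0177] F tool [-0.3893 -2.7524  4.3654]
3 rows v [-0.0002 -0.0003  0.0024] w [-0.0002  0.     -0.0004]
[-0.0392 -0.3886 -5.1606] [-0.1368  1.4738 -0.0165] 0.2991934987539168
```

Emit:
send_rows:
  targets:
    - [[0,0,0.003],[0,0,0],1]
    - [[0,0,0.003],[0,0,0],1]
    - [[0,0,0],[0,0,0],1]
    - [[0,0,0],[0,0,0],1]

```text
time: 24.82
eef_pos: [0.6053, -0.1228, 0.2117]
orientation: [0.667, 0.693, 0.197, 0.19]
force: [0.5, -0.1, -3.4]
gripper_width: 0.296
gripper_force: 49.9
```

```bash
python3 -c "
from h import *
go(-.043,3); s=ctrl.sense(); print(s['force'],s['moment'],s['gripper_width'])"
```

```text
tip s -0.04109429919142359 lateral in tool [0.284  1.8795 0.0585] F tool [-0.1466 -1.3355  3.1499]
3 rows v [-0.0001 -0.0006  0.0006] w [ 0.0004  0.0002 -0.0004]
[ 0.5262 -0.1261 -3.3814] [-0.1125  1.1527 -0.0561] 0.2955981197945593
```

Emit:
send_rows:
  targets:
    - [[0,-0.0005,0.002],[0,0,0],1]
    - [[0,-0.0005,0.001],[0,0,0],1]
    - [[0,0,0],[0,0,0],1]
    - [[0,0,0],[0,0,0],1]

```text
time: 25.32
eef_pos: [0.6061, -0.123, 0.2093]
orientation: [0.667, 0.693, 0.197, 0.19]
force: [-2.2, -0.6, -0.8]
gripper_width: 0.294
gripper_force: 49.7
```

```bash
python3 -c "
from h import *
go(-.043,3); s=ctrl.sense(); print(s['force'],s['moment'],s['gripper_width'])"
```

```text
tip s -0.043571259373496186 lateral in tool [0.0308 1.4395 0.0466] F tool [-0.5235 -2.3172 -0.5031]
3 rows v [-0.     -0.0004 -0.0002] w [ 0.0007  0.0003 -0.0004]
[-2.2129 -0.6098 -0.7925] [-0.1085  1.1508  0.0039] 0.29388548033287043
```

Emit:
send_rows:
  targets:
    - [[0,0,0],[0,0,0],0.3]
    - [[0,0,0],[0,0,0],0.2]
    - [[0,0,0],[0,0,0],0]
    - [[0,0,0],[0,0,0],-0.3]
    - [[0,0,0],[0,0,0],-0.3]
    - [[0,0,0],[0,0,0],-0.3]
    - [[0,0,-0.01],[0,0,0],-0.3]
    - [[0,0,-0.02],[0,0,0],-0.3]
    - [[0,0,-0.02],[0,0,0],-0.3]
    - [[0,0,-0.02],[0,0,0],-0.3]

```text
time: 26.58
eef_pos: [0.5686, -0.1244, 0.2696]
orientation: [0.667, 0.693, 0.197, 0.19]
force: [0.0, 0.5, 0.6]
gripper_width: 0.648
gripper_force: 0.0
```

Run:
```python
from h import *
print(ctrl.sense()["joint_positions"])
c=cap("wrist");a=cap("scene");b=cap("side")
X=Y.apply([-.866,0,-.5]) # clip x dir when home
coil=C+.05*U+.011*X; tip=C-.043*U; print("coil exp",coil,"tip exp",tip)
for n,k in (("wrist",c),("scene",a),("side",b)):
    u,v=proj(k,coil)[0]; print(n,"coil px",u,v,"tip px",proj(k,tip)[0])
    g=cv2.cvtColor(k["frame"],cv2.COLOR_BGR2GRAY); 
    if n!="wrist": print(g[int(v)-9:int(v)+10:2,int(u)-10:int(u)+11:2])
```

```text
[ 0.199  -0.223   0.0625  2.0344 -0.1995  0.8064  0.4022]
coil exp [ 0.5932 -0.1236  0.2282] tip exp [ 0.6492 -0.1213  0.1532]
wrist coil px 319.2382832678423 225.16936571546438 tip px [328.4051 193.1901]
scene coil px 251.49550069526651 208.71321580609776 tip px [262.9984 243.6295]
[[ 40  40  39  39  41  40  42  41  43  38  42]
 [ 40  39  40  41  41  40  39  39  41  41  40]
 [ 40  42  38  43  42  41  43  42  40  42  40]
 [ 40  40  40  40  39  41  40  41  40  41  41]
 [ 42  38  41  75 167 145  95  39  39  41  40]
 [ 41  41  41 105 101 164 161  41  41  41  40]
 [ 42  40  41  78  96 142 146  41  40  42  40]
 [ 41  40  40  50 104 108 156  46  40  39  40]
 [ 40  39  39  41  98 102 116  81  41  43  42]
 [ 42  41  40  42  42 107 102 152  40  39  41]]
side coil px 304.9068076134714 118.53127108487233 tip px [285.3405 139.0217]
[[148 153 159  83  57  60  55  62  65  68  75]
 [128 127 137  87  83  77  79  90  80  83  77]
 [ 95  99 106  80  86  83  89  99  97  94  93]
 [ 90  87  81  65  87  86  93 100  98  98  99]
 [ 87  85  83  70  79 125 154 172 144  95  96]
 [105  90  78  82 123 154 141 160 165 130  98]
 [143 138 116 127 123  99  87  98 129 110  95]
 [175 158 141 115 105 143 154 117 121 101  96]
 [157 156 125  97  76 127 166 160 109  94  96]
 [149 116 128 159 137 111 100  96  99  94  98]]
```

Run:
```python
from h import *
a=cap("scene");b=cap("side");c=cap("wrist")
g=cv2.cvtColor(a["frame"],cv2.COLOR_BGR2GRAY)
for v in range(200,256): print(v,''.join('#' if x>120 else '+' if x>70 else '.' for x in g[v,236:282]))
P,e=tri((a,(250.5,211.5)),(b,(307,121.5))); print(P,e,"axial",(P-C)@U,"x",(P-C)@Y.apply([-.866,0,-.5]))
w=cv2.cvtColor(c["frame"],cv2.COLOR_BGR2GRAY)
for v in range(180,258,2): print(v,''.join('#' if x>150 else '+' if x>110 else '-' if x>75 else '.' for x in w[v,280:362]))
```

```text
200 ..............................................
201 ..............................................
202 ..............................................
203 ..............................................
204 ..............................................
205 ..............................................
206 ............++##+.............................
207 ...........+#####+............................
208 ...........++#####............................
209 ...........+++####+...........................
210 ...........+++####+...........................
211 ...........++++####...........................
212 ............+++###+...........................
213 ............+++++##...........................
214 ............+++++##...........................
215 .............+++++#+..........................
216 ..............++++#+..........................
217 ...............+++##..........................
218 ...............++++#+.........................
219 +...............++##+.........................
220 ++..............+####.........................
221 +++++............+#+#+...
[... 4587 characters left out ...]
++--
242 ----...--+++++++++++++.----------------------------------------.-.--+++++++++-++--
244 +++---------------++++..-------------------++++++---++++++++++++++++++++++++---+--
246 +++++------------------------------------------++++++++++++++++++++++++++++++-----
248 +++++-----+++++--------.---------------------+++++++++++++++++++++++++++++++++----
250 ++++++---+++++++++----.-.-----------------------+++++++++++++++++++++++++++++-----
252 ++++-----+++++++++------.----------------------+++++++++++++++++++++++++++++++----
254 +++------+++++++++-----..--------------------++++++++++++++++++++++++++++++++-----
256 #--------++++++++------.--.-------------------+++++++++++++++++++++++++++++++-+---
```

Emit:
send_rows:
  targets:
    - [[0.01,0,-0.02],[0,0,0],-0.3]
    - [[0.03,0,-0.01],[0.05,0,0],-0.3]
    - [[0.04,0.01,-0.01],[0.08,0,0],-0.3]
    - [[0.05,0.01,-0.02],[0.1,0,0],-0.3]
    - [[0.05,0.01,-0.02],[0.1,0,0],-0.3]
    - [[0.05,0,-0.02],[0.1,0,0],-0.3]
    - [[0,0,0],[0,0,0],-0.3]
    - [[0,0,0],[0,0,0],-0.3]

```text
time: 27.88
eef_pos: [0.548, 0.1045, 0.3698]
orientation: [0.692, 0.719, 0.044, 0.042]
force: [0.9, -0.2, 0.2]
gripper_width: 0.651
gripper_force: 0.0
```

Run:
```python
from h import *
b=cap("side");a=cap("scene")
g=cv2.cvtColor(b["frame"],cv2.COLOR_BGR2GRAY)
big=cv2.resize(g[108:150,276:324],None,fx=2,fy=1,interpolation=cv2.INTER_CUBIC)
for v in range(42): print(108+v,''.join('#' if x>150 else '+' if x>120 else '-' if x>95 else '.' for x in big[v]))
X=Y.apply([-.866,0,-.5]); V=np.cross(U,X)
for th in (0,3,6):
    q=R.from_rotvec(V*np.radians(th)) 
    print(th,{n:(proj(b,C+q.apply(x*X+z*U)/1)[0].round(1).tolist(),proj(a,C+q.apply(x*X+z*U))[0].round(1).tolist()) for n,x,z in (("coil",.011,.05),("tip",0,-.043),("bow",.016,0),("pinch",.011,-.011),("end",.020,-.027))})
ga=a["frame"]
for n,k,box in (("side",b,(230,110,90,90)),): print("handle",axline(k,wood(k,*box))[2])
```

```text
108 .-----.................................-++++++++++++++++++++++++++++#################++++--.....
109 ---++-----++++++++++++-................++######++----------...--....--------+++----------.......
110 --++++++++++++++++++#++...............-++++######+++-------.....................................
111 --++++++++++++++--+++++...............--++++++####++++++++++----------+++++++-----..............
112 --++++++++++++++--+++++-...............-------+++++++++++++--++++++++++++++++++++--.............
113 ++++++++++++++++---++++-................------------++++++---+++++++++++++++++++++-.............
114 +++++++++++++++++------..................-----------+++++----+++++++++++++++++++++-.............
115 +++++++++++++++++-----.........................-.------------+++++++++++++++++++++--............
116 +++++++++++++++++--...................................-----------++++++++++++++++++++++++++-....
117 ##+++++++++++++++----.................................---------------++++++++++++++++++++++-....
118 ##+++++++++++++++----................................-++##++-------------+++++++++++++
[... 3176 characters left out ...]
, 208.7]), 'tip': ([285.3, 139.0], [263.0, 243.6]), 'bow': ([297.6, 131.7], [256.2, 227.4]), 'pinch': ([294.1, 133.4], [258.1, 231.6]), 'end': ([294.2, 138.7], [258.6, 237.4])}
3 {'coil': ([305.6, 119.2], [251.2, 209.0]), 'tip': ([284.7, 138.6], [263.3, 243.6]), 'bow': ([297.4, 131.9], [256.3, 227.7]), 'pinch': ([293.8, 133.5], [258.2, 231.8]), 'end': ([293.6, 138.7], [258.9, 237.8])}
6 {'coil': ([306.3, 119.8], [251.0, 209.3]), 'tip': ([284.0, 138.2], [263.6, 243.6]), 'bow': ([297.3, 132.1], [256.4, 228.0]), 'pinch': ([293.6, 133.5], [258.3, 232.0]), 'end': ([293.0, 138.6], [259.2, 238.1])}
handle [(np.float32(260.6869), np.float32(161.2779)), (np.float32(270.38727), np.float32(194.40761))]
```

```bash
python3 -c "
from bench import job
print(job.sign_off())"
```

```text
the job is handed in; nothing more can be done
None
```

I handed the job in at about 28 s of the 72 s limit: the screwdriver stands in the beaker and the steel R-clip is through the cross-hole. I judge the bent leg snapped on from the push force (it pulled inwards, then fell to zero at home depth) and pixel checks rather than a viewed picture; the clip looks tilted about 6° in the hole, and I did not re-check the bystanders at the end, though nothing came near them.

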